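# Open the push-and-turn cap of a cleaner jug trapped on the bench board

### The arm

A 7-joint arm with a two-finger parallel gripper is mounted at the origin on the work surface. World frame = base frame: x ahead of the robot, y to its left, z up, the work surface at z = 0. Lengths are in mm, angles in rad, forces in N, time in s.
With the tool pointing down it reaches from about 400 to 925 mm from the base axis. Payload 4.1 kg.
Tool frame: the origin (TCP) lies at the very end of the fingers, on their centre line; the grasp point (between the pads) lies 19 mm behind it (arm.pinch_z is the distance from the TCP to the grasp point, in mm); z points along the fingers, y is the line along which they close (so a half turn about z gives the same grasp; the last joint's range is limited). The gripper opens to 85 mm and grips with 20 to 120 N. Pads are 22 mm wide; open, the fingers measure 114 mm over their backs; the gripper's body (76 mm by 85 mm) begins 54 mm behind the grasp point. The pads swing forward as they close: fully open they stand 13 mm farther back than shut.
Start: joints at [-1.337, 0.398, 0.045, 1.537, -0.019, 1.207, -0.051], TCP at [212.329, 614.378, 231.347] pointing down, gripper open.
Joint ranges: [-2.82, 2.82], [-0.49, 2.23], [-1.37, 1.46], [0, 2.46], [-1.36, 4.5], [0.23, 2], [-2.94, 2.94]. Speed limits (rad/s): [2.57, 2.57, 3.14, 3.14, 3.14, 3.14, 3.14].

### API

Orientations are given as a unit quaternion [x, y, z, w].
In Python, from cell import arm gives the robot as it stands.
- The arm moves only by the tool send_path, called after ">>>" as name(argument=value, ...), one argument or row to a line, values as JSON. Schema: {"type":"object","properties":{"offsets":{"type":"array","items":{"type":"array","items":{"type":"number"},"minItems":7,"maxItems":7},"minItems":1,"maxItems":10},"squeeze":{"type":"number"},"only":{"type":"string"},"quiet":{"type":"boolean"},"lines":{"type":"string"}},"required":["offsets"],"additionalProperties":false}. offsets is a list of rows, 1 to 10 of them, each of 7 numbers: a rotation vector rx, ry, rz in fractions of the full range, 1 being 2 rad, then dx, dy, dz in normalised numbers (1 is 750 mm), then the opening from 0.0 (shut) to 1.0 (fully open); each row is the pose to reach, as a shift and turn from the pose commanded when the call began, along the tool's axes at that moment; what a row does not reach only later rows make up. A row lasts 1/8 s, in which the tool goes at most 62.5 mm and 0.188 rad, less where a joint would pass 70% of its speed; a pose out of reach is approached as far as the arm can. The fingers move at their own pace and stop on an object; squeeze is the grip in N (left out, the last holds). Time passes only in rows, so rows that do not move let the fingers close. The tool returns the time, the measured TCP pose, the force, the opening and the grip force at its end. only (a regular expression) keeps the lines of the reply that match it, lines (a string "A,B") keeps lines A to B, and quiet returns only ok. Input that does not fit is refused with a message, and nothing moves.
- arm.get_state(): the state, without advancing time (a new reading comes with each control period).
- arm.snapshot(name): name is "side" or "top"; returns the picture (384x512x3 uint8, red, green, blue); there is no depth.
- arm.camera_params(name): a dict with "mtx" (3x3 intrinsics, pixels), "R" (3x3) and "t" (3): a world point X has camera coordinates R X + t. Camera axes: x right, y down, z forward; pixel columns grow to the right and rows downward; lengths in mm; the calibration is good to about 2 mm. A picture is of the moment at which its call begins. camera_params takes no time and is no camera call.
- arm.finish_job(): hands the job in; it is judged then, once.
The state is a dict: "t": time; "joint_pos": joint angles; "dq": joint speeds; "tau": joint torques, N m; "eef_pos": TCP position; "eef_rot": TCP orientation; "wrist_force": force on the tool from outside, world axes, zero at the start; "wrist_torque": the same for the moment, N m; "opening": opening from 0.0 (shut) to 1.0 (fully open); "grip_force": force on a finger pad.
Only numpy, scipy, OpenCV 4.12 (cv2) and the standard library are available. Lean on these libraries where they do the work, as an engineer would, in place of code of your own. Each camera call takes 0.05 s, during which the arm holds its last target. There are 200 camera calls.

### The job

Get the white cleaner jug open on the workbench: first trap it so that it cannot spin, by taking the long plain bench dog from the rack, dropping it right down into the board's hole directly in front of the jug, and letting go of it. Then grip the jug's safety cap, press it down, turn it anticlockwise until its lugs are free and lift it straight up, and finish still holding it, level and at rest, about 8 cm above the jug's mouth. The jug stays standing where it is, the dog stays in its hole, and everything else on the bench is left as it is.

Things in the scene. Friction and masses are not known exactly. Their poses are not given: they have to be found in the camera images.
- jug: white plastic 1 litre jug, 0.45 to 0.9 kg, 125 mm along x, 85 along y, loose on the board, back (+x) 1 mm from the fence, at its left or right place (the tin has the other). Origin under its centre. Body 102 mm tall; carrying handle along x over the front half, top 117 mm up; round neck at x = +28, y = 0, rim 140 mm up
- mouth (a point): centre of the jug's neck rim (x +28, y 0, z 140 mm in the jug's frame), inside the closed cap
- cap: grey ribbed round push-and-turn cap, 54 mm across, 24 mm high, 45 to 65 g; origin at the centre of its lower edge, z up, x along the jug's x when closed (within 2 degrees). Closed, its origin is 129 mm and its top 153 mm above the jug's underside. Its three inner lugs sit in notches under three lugs of the neck
- cap_top (a point): centre of the cap's top face, 24 mm above its origin. Pressed down 3.5 mm or more the cap's lugs clear the teeth of the notches; then, still pressed, turn it anticlockwise seen from above: free from 40 to 80 degrees, aim for 60 (one grasp). Then it lifts straight off. Clockwise is blocked; unpressed it neither turns nor lifts
- liner (a joint): sprung liner inside the cap that pushes it up off the neck rim: 0 with the cap closed, + as the cap is pressed down (m), stop at 0.006, -0.003 with the cap off. The spring gives 4.5 N at 0, 10 N at 0.0035, 12 N at 0.005. Turning the pressed cap takes some 0.2 N m: a grip of 60 N does it
- dog: long bench dog: plain round aluminium rod, 19 mm thick, 160 mm long, chamfered foot, 130 g, standing upright in an end hole of the rack. Origin at the centre of its lower end, z along the rod to its top
- dog_tip (a point): centre of the dog's lower end
- rack: fixed wooden block, 150 mm along x, 60 along y, 45 tall, three holes in a row along x (-50, 0, +50 mm), 23 mm wide, 35 mm deep. The long dog stands in one end hole (125 mm stand out), the short square-headed dog in the other. Origin under its centre
- board: fixed plywood clamping board on the bench, 250 mm along x, 380 along y, 25 thick, x away from the robot, origin under its centre. Wooden fence 40 mm tall on it, face at x = +75. Five through holes at x = -62.5, y = -160, -80, 0, 80, 160, 21 mm wide, chamfered; a dog dropped in goes through and stands on the bench top, 135 mm standing out
- hole_left (a point): mouth centre, at the board's top face, of the hole at y = +80 mm: the one in front of the left place (its centre 11.5 mm in front of the jug's front face when the jug stands there)
- hole_right (a point): mouth centre of the hole at y = -80 mm, in the same way in front of the right place
- tin: oblong steel tin 112 x 66 mm, 166 mm tall, small black screw cap (32 mm) at one end of its top, paper label; the other container standing at the fence, beside the jug. Origin under its centre. Not part of the job.
- short_dog: short wooden bench dog with a square head 32 mm wide, standing in another hole of the rack, 88 mm tall. Origin at its foot. Not part of the job.
- tape: roll of masking tape lying flat, 100 mm across, 36 mm high, origin under its centre. Not part of the job.
- tape_measure: black tape measure, 72 x 36 x 66 mm, standing on the board between jug and tin, origin under its centre. Not part of the job.
- mug: white mug, 80 mm across, 95 mm high, origin under its centre. Not part of the job.
- screw_jar: glass screw jar, 68 mm across, 85 mm high, origin under its centre. Not part of the job.
- wrench: steel wrench lying flat along the board's front edge, 150 mm long, along its own x. Not part of the job.

How it is judged (in metres and radians):
On the way, in this order (a step that is already met when the one before it is completed fails the run):
1. the long dog stands through the board's hole in front of the jug, down on the bench, and is let go (height (world z) of dog_tip below 0.007 m and x of dog_tip in the frame of jug between -0.086 and -0.064 m and y of dog_tip in the frame of jug between -0.02 and 0.02 m and angle between dog's own z axis and vertical below 0.15 rad and contact force between the fingers and dog below 0.2 N), for 0.2 s.
2. the cap, still down on the neck, is turned past its teeth (more than 25 degrees), with the dog in its hole (height (world z) of dog_tip below 0.007 m and x of dog_tip in the frame of jug between -0.086 and -0.064 m and y of dog_tip in the frame of jug between -0.02 and 0.02 m and angle between dog's own z axis and vertical below 0.15 rad and angle between the x axis of cap and the x axis of jug, either way round above 0.44 rad and z of cap in the frame of jug below 0.1275 m and horizontal distance between cap and mouth below 0.006 m), for 0.02 s.
At the end, for the whole second after the job is handed in: Gripper holds the cap free, still and level (17 deg), lower edge 45-160 mm above the rim, within 35 mm of the mouth's axis; jug upright on the board within 20 mm and 11 deg of its start; dog through the hole before the jug, foot within 7 mm of the bench top (height (world z) of dog_tip below 0.007 m and x of dog_tip in the frame of jug between -0.086 and -0.064 m and y of dog_tip in the frame of jug between -0.02 and 0.02 m and angle between dog's own z axis and vertical below 0.15 rad and contact force between the fingers and cap above 1 N and contact force between cap and jug below 0.05 N and z of cap in the frame of mouth between 0.045 and 0.16 m and horizontal distance between cap and mouth below 0.035 m and angle between cap's own z axis and vertical below 0.3 rad and linear speed of cap below 0.03 m/s and angle between jug's own z axis and vertical below 0.06 rad and height (world z) of jug between 0.02 and 0.03 m and distance of jug from where it was at the start of the episode below 0.02 m and angle between the x axis of jug and the x axis of board, either way round below 0.2 rad and linear speed of jug below 0.02 m/s); the arm keeps its last pose, push and grip.
It fails at once if the jug is lifted, tipped, turned or dragged from its place (height (world z) of jug above 0.04 m or angle between jug's own z axis and vertical above 0.2 rad or distance of jug from where it was at the start of the episode above 0.03 m or angle between the x axis of jug and the x axis of board, either way round above 0.3 rad).
It fails at once if something else on the bench is knocked away or over (distance of any of tin, short_dog, tape, tape_measure, mug, screw_jar, wrench from where it was at the start of the episode above 0.03 m or angle between any of tin, short_dog, tape, tape_measure, mug, screw_jar, wrench's own z axis and vertical above 0.5 rad).
It also fails if it takes over 61 s, if anything falls off the work surface, if the arm or the gripper's body presses on something with over 40 N, if the wrist force passes 120 N, or if a joint passes its speed limit or range.

## Working session

There is one attempt and no reset: what is moved stays moved. The work goes in short steps, Python scripts to look and compute and a tool call to move; the robot and the scene stay as the last step left them, time stands still between calls to the robot, and variables do not carry over. Pictures are saved under pics/ and viewed, at most 12 in all, crops included, and the job is handed in when it is done.

```bash
ls; mkdir -p pics
```

Run:
```python
from cell import arm
import cv2
s=arm.get_state();print(s)
for n in("side","top"):
    cv2.imwrite(f"pics/{n}0.png",cv2.cvtColor(arm.snapshot(n),cv2.COLOR_RGB2BGR));print(n,arm.camera_params(n))
```

```text
cell.py
pics
{'t': 0.0, 'joint_pos': array([-1.33700369,  0.39920537,  0.04499143,  1.53787696, -0.01873235,
        1.206884  , -0.05070264]), 'dq': array([ 5.19040021e-04,  4.43724730e-04,  2.07023712e-03, -5.21780356e-04,
        6.78560987e-05,  5.02625922e-04,  2.58276597e-03]), 'tau': array([-3.00600723e-04, -4.75143707e+01,  1.36458848e+00, -2.54214764e+01,
        1.16291188e-02,  9.51416296e-03,  7.72328889e-06]), 'eef_pos': array([212.084123  , 613.76075613, 230.25529912]), 'eef_rot': array([ 1.65561856e-01,  9.86198924e-01, -9.69241838e-04, -1.17539768e-04]), 'wrist_force': array([0.77505611, 0.13683039, 0.20227341]), 'wrist_torque': array([0.05485323, 0.03575784, 0.00884211]), 'grip_force': 0.0, 'opening': 0.9972011897040706}
side {'mtx': array([[447.51524708,   0.        , 252.3732682 ],
       [  0.        , 447.51524708, 196.79506216],
       [  0.        ,   0.        ,   1.        ]]), 'R': array([[ 0.94480671, -0.32738425, -0.01264222],
       [-0.17731574, -0.47851078, -0.85999219],
       [ 0.27549846,  0.81476806, -0.51015058]]), 't': array([-467.46188129,  210.04449073, 1120.14974112])}
top {'mtx': array([[438.13966061,   0.        , 259.17677627],
       [  0.        , 438.13966061, 194.59899088],
       [  0.        ,   0.        ,   1.        ]]), 'R': array([[-9.17610552e-03, -9.99957739e-01, -5.65407378e-04],
       [-9.74240551e-01,  9.06751994e-03, -2.25328933e-01],
       [ 2.25324537e-01, -1.51679927e-03, -9.74282583e-01]]), 't': array([  38.0910609 ,  554.10978452, 1312.20494353])}
```

View pics/side0.png

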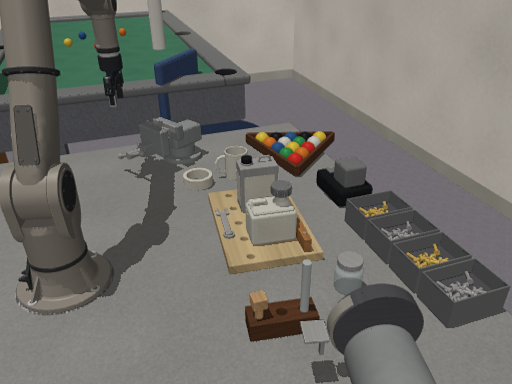

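View pics/top0.png

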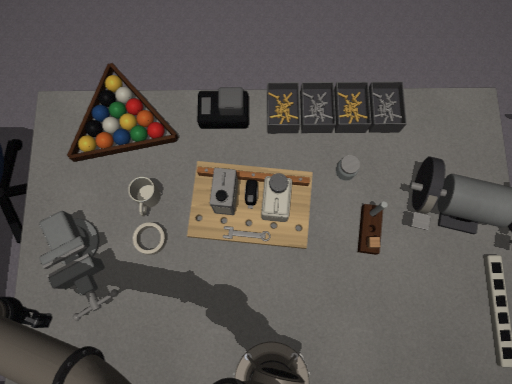

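The jug stands at the right place: cap at about (281,190) side and (278,183) top. The long dog is at the far end of the rack, with its top at (306,263) side and (382,205) top. I'll enlarge both.

Run:
```python
import cv2
a=cv2.imread("pics/top0.png")[155:265,185:395];cv2.imwrite("pics/topc.png",cv2.resize(a,None,fx=3.8,fy=3.8,interpolation=cv2.INTER_CUBIC))
a=cv2.imread("pics/side0.png")[170:345,200:330];cv2.imwrite("pics/sidec.png",cv2.resize(a,None,fx=3.4,fy=3.4,interpolation=cv2.INTER_CUBIC))
```

```text
(no output)
```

View pics/topc.png

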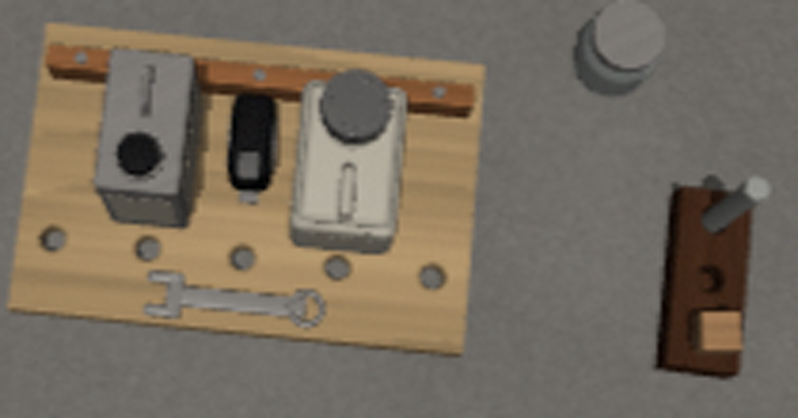

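View pics/sidec.png

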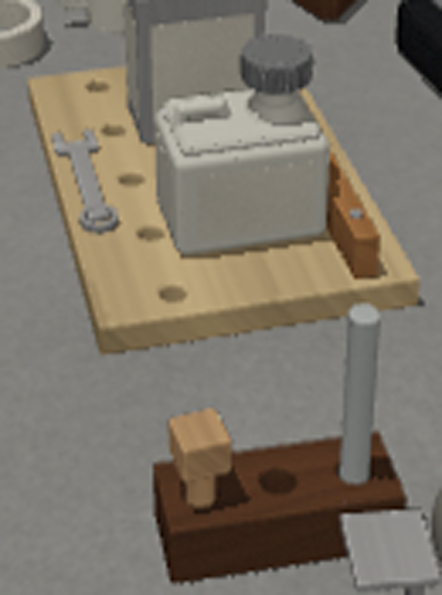

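Crop readings. Top view: dog top (757,189), cap top (358,103), hole before the jug (338,268), outer holes (53,238) and (432,277). Side view: dog top (364,316), cap top (277,55), hole (150,234), outer holes (97,87) and (173,293).

Create h.py:
```python
import numpy as np, cv2
from cell import arm
P={n:(lambda c:c["mtx"]@np.c_[c["R"],c["t"]])(arm.camera_params(n)) for n in("side","top")}
def tc(p): return (np.array(p)+.5)/3.8-.5+[185,155]
def sc(p): return (np.array(p)+.5)/3.4-.5+[200,170]
def tri(t,s):
    X=cv2.triangulatePoints(P["top"],P["side"],np.float64(t),np.float64(s))[:,0];return X[:3]/X[3]
def atz(n,p,z):
    M=P[n];A=M[:,:2];b=M[:,2]*z+M[:,3];H=np.c_[A,b];X=np.linalg.solve(H,[*p,1]);return X[:2]/X[2]
def proj(n,X):
    q=P[n]@[*X,1];return q[:2]/q[2]
```

Run:
```python
from h import *
np.set_printoptions(precision=1,suppress=True)
for k,t,s in [("dogtop",(757,189),(364,316)),("cap",(358,103),(277,55)),("h-80",(338,268),(150,234)),("h160",(53,238),(97,87)),("h80",(148,249),(112,130)),("h0",(242,258),(131,180)),("h-160",(432,277),(173,293)),("rackmid",(711,279),(277,481))]:
    X=tri(tc(t),sc(s));z={"dogtop":170,"cap":178,"rackmid":45}.get(k,25)
    print(k,X,proj("top",X)-tc(t),proj("side",X)-sc(s),"atz",z,atz("top",tc(t),z),atz("side",sc(s),z))
a=atz("top",tc((53,238)),25)-atz("top",tc((432,277)),25);print("board yaw",np.arctan2(-a[0],a[1]),np.linalg.norm(a))
print("dog foot side",atz("side",sc((355,478)),45))
for c in [(47,24),(485,65),(463,355),(10,310)]: print(atz("top",tc(c),25))
for c in [(675,185),(658,368)]: print("rack",atz("top",tc(c),45))
s=arm.get_state();print(s['eef_pos'],s['eef_rot'],s['t'])
from scipy.spatial.transform import Rotation as R;print(R.from_quat(s['eef_rot']).as_matrix())
```

```text
dogtop [ 499.4 -326.   167.3] [ 0.1 -0.4] [-0.6  0.2] atz 170 [ 497.6 -324.9] [ 499.1 -328.9]
cap [567.3 -24.4 173.9] [ 0.1 -0.2] [-0.3  0.1] atz 178 [565.5 -24. ] [565.3 -31. ]
h-80 [464.8 -12.2  22.1] [ 0.1 -0.3] [-0.4  0.1] atz 25 [463.2 -11.9] [464.7 -16. ]
h160 [491.7 227.3  22.1] [ 0.  -0.1] [-0.1  0. ] atz 25 [490.9 227. ] [490.7 222.6]
h80 [481.7 147.1  23.7] [ 0.  -0.2] [-0.2  0. ] atz 25 [480.8 147.1] [481.8 145.1]
h0 [474.1  68.2  21.4] [ 0.1 -0.3] [-0.4  0.1] atz 25 [472.4  68.3] [473.7  63.2]
h-160 [456.9 -90.9  22.2] [ 0.1 -0.5] [-0.6  0.1] atz 25 [454.9 -90.3] [457.4 -94.3]
rackmid [ 449.3 -318.8   42.8] [ 0.1 -0.3] [-0.4  0.1] atz 45 [ 448. -318.] [ 449.5 -320.8]
board yaw -0.11292600602986662 319.29648647931066
dog foot side [ 496.7 -335.1]
[678.7 236.3]
[ 638.4 -141.3]
[ 389.6 -114. ]
[430.4 261.4]
rack [ 527.3 -293.3]
rack [ 375.5 -270. ]
[212.1 613.8 230.3] [ 0.2  1.  -0.  -0. ] 0.1
[[-0.9  0.3 -0. ]
 [ 0.3  0.9 -0. ]
 [-0.  -0.  -1. ]]
```

Add to h.py:
```python
from scipy.spatial.transform import Rotation as R
def go(p,yaw):
    "shift and turn in tool axes to TCP p, pointing straight down, tool y at world angle yaw"
    s=arm.get_state();A=R.from_quat(s['eef_rot'])
    y=np.array([np.cos(yaw),np.sin(yaw),0]);z=np.array([0,0,-1.]);B=R.from_matrix(np.c_[np.cross(y,z),y,z])
    print("rot",np.round((A.inv()*B).as_rotvec(),3),"shift",np.round(A.inv().apply(np.array(p)-s['eef_pos']),1))
```

Run:
```python
from h import *
go((460,80,300),-0.1); go((498,-325.5,250),-.58)
for s in [(335,318),(375,290),(321,352)]:
  print(atz("side",s,100),atz("side",s,200))
for t in [(415,185),(430,160),(430,208)]: print(atz("top",t,100),atz("top",t,200))
```

```text
rot [-1.000e-03  1.000e-03  1.338e+00] shift [-408.6 -423.7  -68.8]
rot [-1.000e-03  2.000e-03  1.818e+00] shift [-576.9 -794.5  -18.2]
[ 518.7180929  -423.63834206] [ 464.79864773 -507.44808182]
[ 634.33505518 -381.82490785] [ 562.52300873 -472.10559349]
[ 456.484614   -487.86195509] [ 412.19627141 -561.73260393]
[ 571.71713238 -445.31798126] [ 546.61208486 -408.46079009]
[ 651.41022177 -499.10649854] [ 620.19063182 -458.12232253]
[ 499.4302741  -484.35109371] [ 479.87151756 -444.49904283]
```

Units first: shifts go in shares of 750 mm and turns go in shares of 2 rad. So -423.7 mm / 750 = -0.5649, -408.6 mm / 750 = -0.5448, 1.338 rad / 2 = 0.669.

>>> send_path(
  offsets=[
    [0,0,0.065,-0.0547,-0.056,-0.04,1],
    [0,0,0.135,-0.1093,-0.1133,-0.092,1],
    [0,0,0.2,-0.164,-0.1693,-0.092,1],
    [0,0,0.265,-0.2173,-0.2267,-0.092,1],
    [0,0,0.335,-0.272,-0.2827,-0.092,1],
    [0,0,0.4,-0.3267,-0.3387,-0.092,1],
    [0,0,0.47,-0.3813,-0.396,-0.092,1],
    [0,0,0.535,-0.436,-0.452,-0.092,1],
    [0,0,0.6,-0.4907,-0.508,-0.092,1],
    [0,0,0.669,-0.5448,-0.5649,-0.092,1],
  ],
  squeeze=40,
)

```text
t: 1.35
eef_pos: [460.4, 78.7, 300.2]
eef_rot: [0.743, 0.669, 0.0, -0.0]
wrist_force: [2.1, -0.3, -0.9]
opening: 1.0
grip_force: 0.0
```

```bash
python3 -c "
from h import *
go((498,-325.5,230),-.58)"
```

```text
rot [-0.    -0.001  0.476] shift [-398.1   79.4   69.9]
```

Converted, -398 mm / 750 = -0.5307, -342 mm / 750 = -0.456, 0.476 rad / 2 = 0.238.

>>> send_path(
  offsets=[
    [0,0,0.035,-0.076,0.0147,0,1],
    [0,0,0.07,-0.152,0.0307,0,1],
    [0,0,0.1,-0.228,0.0453,0,1],
    [0,0,0.135,-0.304,0.06,0.0133,1],
    [0,0,0.17,-0.38,0.076,0.04,1],
    [0,0,0.205,-0.456,0.0907,0.0667,1],
    [0,0,0.238,-0.5307,0.1053,0.0933,1],
    [0,0,0.238,-0.5307,0.1053,0.0933,1],
  ],
  squeeze=40,
)

```text
t: 2.35
eef_pos: [495.5, -328.4, 227.9]
eef_rot: [0.881, 0.473, -0.003, -0.0]
wrist_force: [-0.6, 1.0, -0.1]
opening: 0.998
grip_force: 0.0
```

```bash
python3 -c "
from h import *
for n,o in (('side',(230,180)),('top',(300,110))):
    a=arm.snapshot(n)[o[1]:o[1]+160,o[0]:o[0]+160,::-1];cv2.imwrite('pics/g_%s.png'%n,a)
    globals()[n]=cv2.resize(a,None,fx=2.5,fy=2.5,interpolation=cv2.INTER_CUBIC)
cv2.imwrite('pics/g.png',np.hstack([side,top]))
p=arm.get_state()['eef_pos'];print(p,proj('side',p),proj('top',p))
go((498.5,-326,131),-.58)"
```

```text
[ 498.42064543 -323.56139001  229.48839263] [306.72099239 237.18750722] [389.3462072  199.66225957]
rot [-0.002  0.     0.003] shift [-2.   1.6 98.5]
```

View pics/g.png

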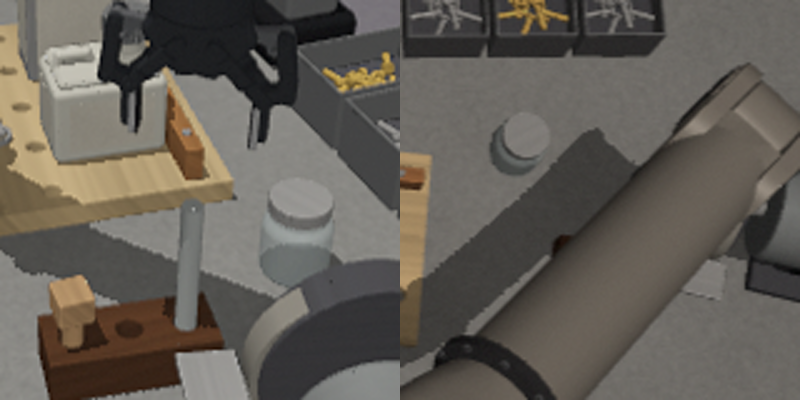

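The fingertips at about (130,130) and (254,148) in the side crop straddle the dog top at (193,207). The top view is hidden by the arm. I'll descend and close.

>>> send_path(
  offsets=[
    [0,0,0,-0.0027,0.0021,0.0467,1],
    [0,0,0,-0.0027,0.0021,0.0907,1],
    [0,0,0,-0.0027,0.0021,0.1313,1],
    [0,0,0,-0.0027,0.0021,0.1313,1],
    [0,0,0,-0.0027,0.0021,0.1313,0],
    [0,0,0,-0.0027,0.0021,0.1313,0],
    [0,0,0,-0.0027,0.0021,0.1313,0],
    [0,0,0,-0.0027,0.0021,0.1313,0],
    [0,0,0,-0.0027,0.0021,0.1313,0],
    [0,0,0,-0.0027,0.0021,0.1313,0],
  ],
  squeeze=50,
)

```text
t: 3.7
eef_pos: [499.7, -326.4, 132.5]
eef_rot: [0.879, 0.477, 0.0, 0.0]
wrist_force: [-0.2, 0.5, 6.4]
opening: 0.211
grip_force: 49.0
```

Converted, -110 mm / 750 = -0.1467, -80 mm / 750 = -0.1067.

>>> send_path(
  offsets=[
    [0,0,0,0,0,-0.02,0],
    [0,0,0,0,0,-0.0533,0],
    [0,0,0,0,0,-0.1067,0],
    [0,0,0,0,0,-0.1467,0],
    [0,0,0,0,0,-0.1467,0],
  ],
)

```text
t: 4.32
eef_pos: [500.1, -327.1, 244.3]
eef_rot: [0.879, 0.477, 0.001, 0.002]
wrist_force: [0.3, 0.5, -2.3]
opening: 0.21
grip_force: 49.2
```

```bash
python3 -c "
from h import *
go((464,-12.5,200),-1.684);go((464,-12.5,240),-1.684)"
```

```text
rot [ 0.004 -0.003  1.108] shift [ 244.2 -201.9   43.5]
rot [ 0.004 -0.003  1.108] shift [ 244.2 -201.7    3.5]
```

Converted, 244.2 mm / 750 = 0.3256, 214 mm / 750 = 0.2853, 1.108 rad / 2 = 0.554.

>>> send_path(
  offsets=[
    [0,0,0.07,0.04,-0.0333,0,0],
    [0,0,0.14,0.0813,-0.0667,0,0],
    [0,0,0.21,0.1227,-0.1013,0,0],
    [0,0,0.28,0.1627,-0.1347,0,0],
    [0,0,0.35,0.204,-0.168,0,0],
    [0,0,0.42,0.244,-0.2013,0,0],
    [0,0,0.49,0.2853,-0.236,0,0],
    [0.002,-0.0015,0.554,0.3256,-0.2693,0.0133,0],
    [0.002,-0.0015,0.554,0.3256,-0.2693,0.058,0],
    [0.002,-0.0015,0.554,0.3256,-0.2693,0.058,0],
  ],
)

```text
t: 5.58
eef_pos: [459.7, -10.7, 195.8]
eef_rot: [0.998, -0.056, -0.006, 0.0]
wrist_force: [-0.1, -1.1, -1.3]
opening: 0.21
grip_force: 49.3
```

```bash
python3 -c "
from h import *
for n,o in (('side',(200,130)),('top',(210,140))):
    a=arm.snapshot(n)[o[1]:o[1]+130,o[0]:o[0]+130,::-1]
    globals()[n]=cv2.resize(a,None,fx=3,fy=3,interpolation=cv2.INTER_CUBIC)
cv2.imwrite('pics/i.png',np.hstack([side,top]))
s=arm.get_state();p=s['eef_pos'];A=R.from_quat(s['eef_rot']).as_matrix();d=p+A[:,2]*121.5;print(p,d,A[:,2],proj('side',d),proj('side',(464,-12.5,25)))
go((464,-12.5,200),-1.684)"
```

```text
[462.42749685 -12.37101561 198.3361872 ] [461.82166277 -12.20819397  76.83780674] [-0.00498629  0.0013401  -0.99998667] [241.87691137 222.16101425] [243.13274056 237.80121644]
rot [-0.001  0.005 -0.002] shift [ 1.6 -0.1 -1.7]
```

View pics/i.png

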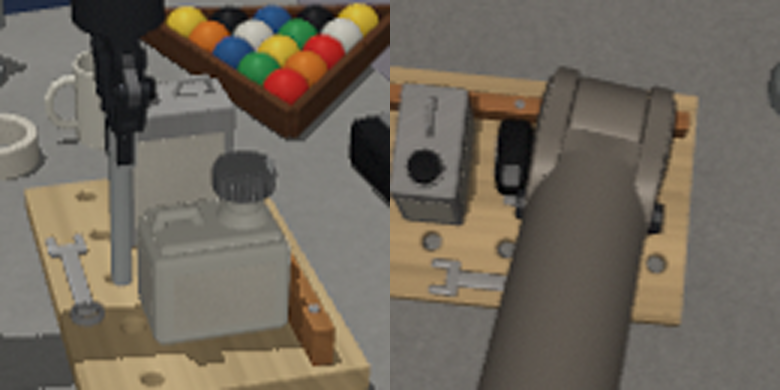

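The dog foot is at about (240,224) px in the side view, hanging just left of and above the hole at (244,238). The top view is blocked by the arm. I'll lower it close to the hole mouth and measure there.

Converted, 40 mm / 750 = 0.0533, 1.6 mm / 750 = 0.0021, 0.005 rad / 2 = 0.0025.

>>> send_path(
  offsets=[
    [-0.0005,0.0025,0,0.0021,0,0.02,0],
    [-0.0005,0.0025,0,0.0021,0,0.04,0],
    [-0.0005,0.0025,0,0.0021,0,0.0533,0],
    [-0.0005,0.0025,0,0.0021,0,0.0533,0],
    [-0.0005,0.0025,0,0.0021,0,0.0533,0],
  ],
)

```text
t: 6.3
eef_pos: [464.6, -11.5, 158.5]
eef_rot: [0.998, -0.057, 0.001, -0.0]
wrist_force: [-0.4, 0.6, -0.9]
opening: 0.211
grip_force: 49.4
```

```bash
python3 -c "
from h import *
a=arm.snapshot('side')[185:260,215:275,::-1]
cv2.imwrite('pics/j.png',cv2.resize(a,None,fx=8,fy=8,interpolation=cv2.INTER_CUBIC))
s=arm.get_state();p=s['eef_pos'];A=R.from_quat(s['eef_rot']).as_matrix();d=p+A[:,2]*121.5;print(p,d,A[:,2],proj('side',d),proj('side',d+[10,0,0]),proj('side',d+[0,10,0]),proj('side',d+[0,0,10]))"
```

```text
[464.6837374  -11.401075   158.60796344] [464.86085125 -11.31129843  37.1081257 ] [ 1.45772720e-03  7.38901790e-04 -9.99998665e-01] [243.19452801 233.88428606] [246.67289708 233.15180659] [242.06255649 231.89473881] [243.109422   230.87237163]
```

View pics/j.png

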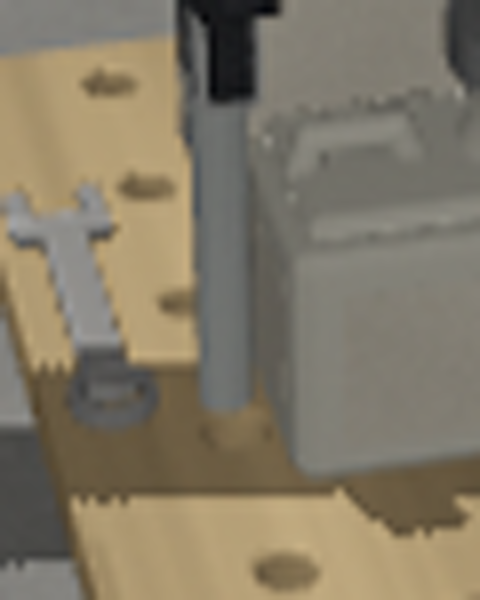

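Foot centre reads about (242.9,234.8) px and hole mouth (243.8–244.2,238.5). Allowing for height, the hole lies about +2 mm in x and −1.5 mm in y from the dog's axis.

```bash
python3 -c "
from h import *
go((466.7,-12.9,148),-1.684)"
```

```text
rot [-0.001 -0.001 -0.   ] shift [ 2.2  1.3 10.6]
```

Converted, 16 mm / 750 = 0.0213, 12 mm / 750 = 0.016.

>>> send_path(
  offsets=[
    [0,0,0,0.0029,0.0017,0,0],
    [0,0,0,0.0029,0.0017,0.0093,0],
    [0,0,0,0.0029,0.0017,0.016,0],
    [0,0,0,0.0029,0.0017,0.0213,0],
    [0,0,0,0.0029,0.0017,0.0213,0],
  ],
)

```text
t: 6.98
eef_pos: [466.1, -12.9, 141.9]
eef_rot: [0.998, -0.057, 0.0, -0.0]
wrist_force: [1.0, 0.1, -1.3]
opening: 0.205
grip_force: 49.4
```

No contact force with the foot at z ≈ 20, so it is inside the hole. I'll go a bit deeper and then release.

Converted, 9 mm / 750 = 0.012, 4 mm / 750 = 0.0053.

>>> send_path(
  offsets=[
    [0,0,0,0,0,0.0053,0],
    [0,0,0,0,0,0.012,0],
    [0,0,0,0,0,0.012,0],
    [0,0,0,0,0,0.012,0],
  ],
)

```text
t: 7.48
eef_pos: [466.3, -12.8, 133.3]
eef_rot: [0.998, -0.057, 0.0, -0.0]
wrist_force: [0.4, 0.9, -0.3]
opening: 0.209
grip_force: 49.4
```

Converted, -110 mm / 750 = -0.1467, -60 mm / 750 = -0.08.

>>> send_path(
  offsets=[
    [0,0,0,0,0,0,0.6],
    [0,0,0,0,0,0,0.6],
    [0,0,0,0,0,0,0.6],
    [0,0,0,0,0,0,0.6],
    [0,0,0,0,0,-0.08,0.6],
    [0,0,0,0,0,-0.1467,0.8],
  ],
)

```text
t: 8.22
eef_pos: [466.3, -13.4, 244.7]
eef_rot: [0.998, -0.057, 0.0, 0.0]
wrist_force: [1.1, 2.0, 1.7]
opening: 0.788
grip_force: 0.0
```

```bash
python3 -c "
from h import *
a=arm.snapshot('side')[170:250,200:300,::-1]
cv2.imwrite('pics/k.png',cv2.resize(a,None,fx=7,fy=7,interpolation=cv2.INTER_CUBIC))
print(proj('side',(466.5,-12.8,160)))
go((567,-24.5,240),-1)"
```

```text
[242.87762148 195.19047147]
rot [-0.001 -0.01  -0.685] shift [97.1 -0.1 10.8]
```

View pics/k.png

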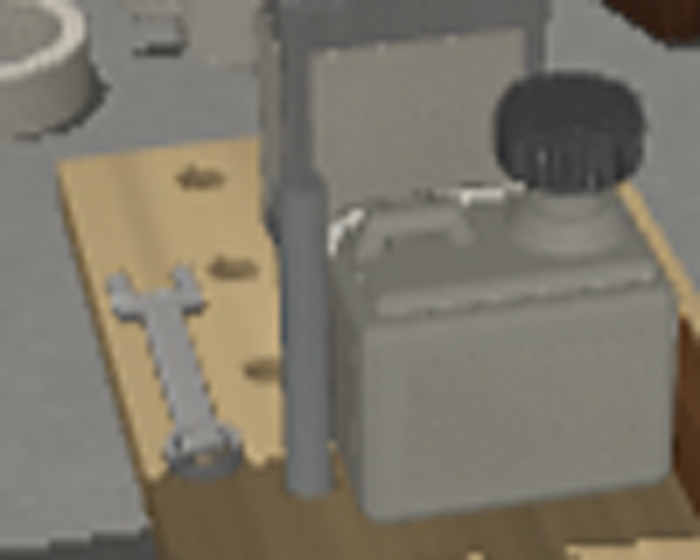

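The dog top is at (243,195.7) px against (242.9,195.2) predicted for a fully seated dog, so it is upright and all the way down. Next I'll move over the cap.

```bash
python3 -c "
from h import *
print(arm.get_state()['joint_pos'])
go((567.6,-24.4,151),-1.684)"
```

```text
[-1.27257845  0.157889    1.34412855  1.94928222 -0.1723679   1.15240798
 -1.54675871]
rot [-0.004 -0.009 -0.001] shift [96.8  0.  99.8]
```

Converted, 96.8 mm / 750 = 0.1291, 50 mm / 750 = 0.0667, -0.009 rad / 2 = -0.0045.

>>> send_path(
  offsets=[
    [-0.002,-0.0045,0,0.0667,0,0.0133,1],
    [-0.002,-0.0045,0,0.1291,0,0.04,1],
    [-0.002,-0.0045,0,0.1291,0,0.0667,1],
    [-0.002,-0.0045,0,0.1291,0,0.0667,1],
  ],
)

```text
t: 8.78
eef_pos: [560.6, -24.2, 191.5]
eef_rot: [0.998, -0.057, -0.007, 0.002]
wrist_force: [0.3, -0.2, -0.2]
opening: 1.003
grip_force: 0.0
```

```bash
python3 -c "
from h import *
print(arm.get_state()['joint_pos'])
a=arm.snapshot('side')[140:240,230:330,::-1]
cv2.imwrite('pics/l.png',cv2.resize(a,None,fx=5,fy=5,interpolation=cv2.INTER_CUBIC))
go((567.6,-24.4,151),-1.684)"
```

```text
[-0.82942476  0.4796238   1.0657175   1.8087549  -0.45412619  1.14189078
 -1.29557326]
rot [ 0.003  0.01  -0.001] shift [ 6.8 -0.4 42. ]
```

View pics/l.png

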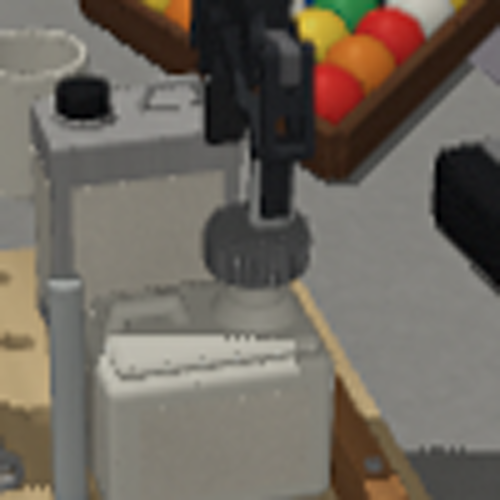

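The open fingers are over the cap, at about (260,215) in the crop, with the near finger on the camera side. Descending.

>>> send_path(
  offsets=[
    [0,0,0,0,0,0,1],
    [0,0,0,0,0,0,1],
    [0,0,0,0,0,0,1],
  ],
)

```text
t: 9.2
eef_pos: [562.6, -23.2, 194.2]
eef_rot: [0.998, -0.056, -0.004, 0.001]
wrist_force: [-0.0, 0.5, 0.8]
opening: 1.001
grip_force: 0.0
```

```bash
python3 -c "
from h import *
go((567.6,-24.4,151),-1.684)"
```

```text
rot [0.002 0.007 0.001] shift [ 5.4  0.6 43.1]
```

Converted, 43 mm / 750 = 0.0573, 30 mm / 750 = 0.04, 0.007 rad / 2 = 0.0035.

>>> send_path(
  offsets=[
    [0.001,0.0035,0,0.0072,0.0005,0,1],
    [0.001,0.0035,0,0.0072,0.0005,0.02,1],
    [0.001,0.0035,0,0.0072,0.0005,0.04,1],
    [0.001,0.0035,0,0.0072,0.0005,0.0573,1],
    [0.001,0.0035,0,0.0072,0.0005,0.0573,1],
    [0.001,0.0035,0,0.0072,0.0005,0.0573,1],
    [0.001,0.0035,0,0.0072,0.0005,0.0573,1],
  ],
)

```text
t: 10.07
eef_pos: [567.9, -25.0, 150.8]
eef_rot: [0.998, -0.057, -0.0, 0.001]
wrist_force: [-0.0, 0.1, 0.0]
opening: 0.999
grip_force: 0.0
```

```bash
python3 -c "
from h import *
go((567.6,-24.4,151),-1.684)"
```

```text
rot [0.001 0.    0.   ] shift [-0.3 -0.6 -0.2]
```

>>> send_path(
  offsets=[
    [0,0,0,0,0,0,0.5],
    [0,0,0,0,0,0,0.5],
    [0,0,0,0,0,0,0.5],
    [0,0,0,0,0,0,0.5],
    [0,0,0,0,0,0,0.5],
    [0,0,0,0,0,0,0.5],
  ],
  squeeze=75,
)

```text
t: 10.82
eef_pos: [567.6, -24.6, 150.5]
eef_rot: [0.998, -0.056, -0.001, 0.0]
wrist_force: [-1.1, 1.9, 5.7]
opening: 0.615
grip_force: 77.3
```

Converted, 5.5 mm / 750 = 0.0073, 4 mm / 750 = 0.0053.

>>> send_path(
  offsets=[
    [0,0,0,0,0,0.0027,0.4],
    [0,0,0,0,0,0.0053,0.4],
    [0,0,0,0,0,0.0073,0.4],
    [0,0,0,0,0,0.0073,0.4],
    [0,0,0,0,0,0.0073,0.4],
  ],
)

```text
t: 11.45
eef_pos: [567.7, -24.6, 146.0]
eef_rot: [0.998, -0.057, -0.001, -0.0]
wrist_force: [-2.5, 2.8, 11.7]
opening: 0.613
grip_force: 77.9
```

Press force is 11.7 N, about 4.8 mm down, so the teeth are clear. Turning anticlockwise.

Converted, 0.4 mm / 750 = 0.0005, -1.07 rad / 2 = -0.535.

>>> send_path(
  offsets=[
    [0,0,-0.055,0,0,0.0005,0.4],
    [0,0,-0.11,0,0,0.0005,0.4],
    [0,0,-0.165,0,0,0.0005,0.4],
    [0,0,-0.22,0,0,0.0005,0.4],
    [0,0,-0.275,0,0,0.0005,0.4],
    [0,0,-0.33,0,0,0.0005,0.4],
    [0,0,-0.385,0,0,0.0005,0.4],
    [0,0,-0.44,0,0,0.0005,0.4],
    [0,0,-0.495,0,0,0.0005,0.4],
    [0,0,-0.535,0,0,0.0005,0.4],
  ],
)

```text
t: 12.7
eef_pos: [569.2, -25.0, 146.2]
eef_rot: [0.887, 0.461, 0.001, 0.001]
wrist_force: [-0.4, 0.6, 10.9]
opening: 0.614
grip_force: 78.0
```

>>> send_path(
  offsets=[
    [0,0,0,0,0,0,0.4],
    [0,0,0,0,0,0,0.4],
    [0,0,0,0,0,0,0.4],
  ],
)

```text
t: 13.08
eef_pos: [569.2, -25.0, 146.2]
eef_rot: [0.888, 0.46, 0.001, 0.001]
wrist_force: [-0.5, 0.8, 12.0]
opening: 0.615
grip_force: 77.9
```

```bash
python3 -c "
from h import *
go((567.6,-24.4,151),-1.684)
print(arm.get_state()['wrist_torque'],arm.get_state()['joint_pos'])
a=arm.snapshot('side')[140:240,230:330,::-1]
cv2.imwrite('pics/m.png',cv2.resize(a,None,fx=5,fy=5,interpolation=cv2.INTER_CUBIC))"
```

```text
rot [ 0.002 -0.002  1.07 ] shift [-0.4 -1.7 -4.8]
[ 0.1713511   0.2886583  -0.00367011] [-0.60787624  0.42619691  0.74187354  1.84362226 -0.33799667  0.99926966
 -0.33910667]
```

View pics/m.png

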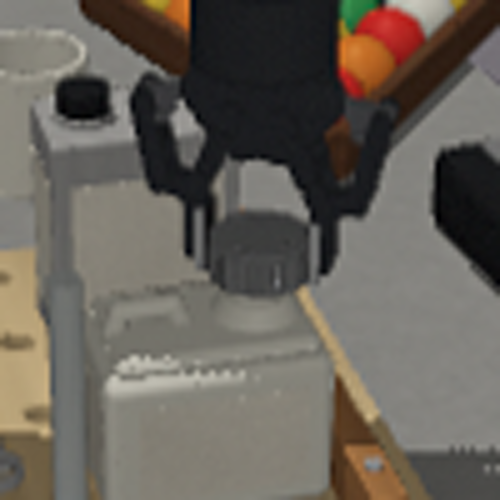

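The cap is held at (260,250) in the crop, turned 61°, with the jug unmoved and the dog in place. Lifting gently first to check that it's free.

Converted, -12 mm / 750 = -0.016, -9 mm / 750 = -0.012.

>>> send_path(
  offsets=[
    [0,0,0,0,0,-0.0027,0.4],
    [0,0,0,0,0,-0.0053,0.4],
    [0,0,0,0,0,-0.008,0.4],
    [0,0,0,0,0,-0.012,0.4],
    [0,0,0,0,0,-0.016,0.4],
    [0,0,0,0,0,-0.016,0.4],
  ],
)

```text
t: 13.88
eef_pos: [566.6, -24.9, 155.8]
eef_rot: [0.888, 0.46, -0.002, -0.0]
wrist_force: [0.2, -0.0, -0.1]
opening: 0.616
grip_force: 78.3
```

Converted, -85 mm / 750 = -0.1133, -76 mm / 750 = -0.1013.

>>> send_path(
  offsets=[
    [0,0,0,0,0,-0.0133,0.4],
    [0,0,0,0,0,-0.0293,0.4],
    [0,0,0,0,0,-0.048,0.4],
    [0,0,0,0,0,-0.0667,0.4],
    [0,0,0,0,0,-0.0853,0.4],
    [0,0,0,0,0,-0.1013,0.4],
    [0,0,0,0,0,-0.1133,0.4],
    [0,0,0,0,0,-0.1133,0.4],
    [0,0,0,0,0,-0.1133,0.4],
    [0,0,0,0,0,-0.1133,0.4],
  ],
)

```text
t: 15.12
eef_pos: [567.2, -24.7, 240.8]
eef_rot: [0.888, 0.46, -0.001, -0.0]
wrist_force: [-0.1, 0.0, -0.3]
opening: 0.613
grip_force: 78.4
```

>>> send_path(
  offsets=[
    [0,0,0,0,0,0,0.4],
    [0,0,0,0,0,0,0.4],
    [0,0,0,0,0,0,0.4],
    [0,0,0,0,0,0,0.4],
  ],
)

```text
t: 15.62
eef_pos: [567.6, -24.8, 241.4]
eef_rot: [0.888, 0.46, -0.001, 0.0]
wrist_force: [-0.3, -0.0, -1.0]
opening: 0.615
grip_force: 78.4
```

```bash
python3 -c "
from h import *
a=arm.snapshot('side')[110:260,200:350,::-1]
cv2.imwrite('pics/n.png',cv2.resize(a,None,fx=4,fy=4,interpolation=cv2.INTER_CUBIC))"
```

```text
(no output)
```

View pics/n.png

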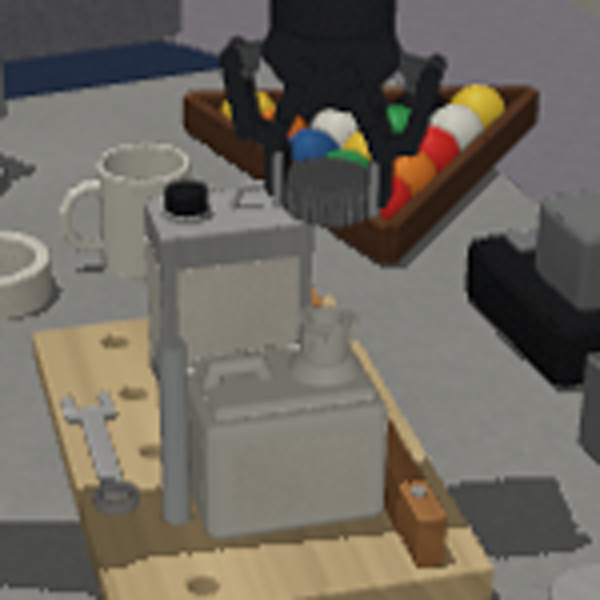

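The cap is held level at (328,190) in the crop, above the open neck at (327,330). The jug is standing and the dog is in its hole. Handing in.

```bash
python3 -c "
from cell import arm
print(arm.finish_job())"
```

```text
the job is handed in; nothing more can be done
None
```

The job is handed in, though no verdict was printed: the last picture shows the dog down in its hole, the jug standing in place with its neck open, and the cap held level about 8 cm above the mouth.

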